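Click the coupling sleeve onto the chocolate stirrer's spindle

ROBOT

A 6-joint arm with a two-finger parallel gripper is mounted at the origin on the work surface. World frame = base frame: x ahead of the robot, y to its left, z up, the work surface at z = 0. Lengths are in m, angles in degrees, forces in N, time in s.
With the tool pointing down it reaches from about 0.4 to 0.825 m from the base axis. Payload 7 kg.
Tool frame: the origin (TCP) lies on the centre line of the jaws, within the pads' length; the fingertips stand 19 mm ahead of it and the grasp point (between the pads) is the TCP; z points along the fingers, y is the line along which they close (so a half turn about z gives the same grasp; the last joint's range is limited). The gripper opens to 88 mm and grips with 3 to 60 N. Pads are 19 mm wide; open, the fingers measure 130 mm over their backs; the gripper's body (78 mm by 193 mm) begins 47 mm behind the grasp point.
Start: joints at [79.876, 20.546, 0.682, 0, -70.136, -16.507], TCP at [0.303, 0.603, 0.246] pointing down, gripper open.
Joint ranges: [-176.03, 176.03], [-82.01, 121.73], [-58.28, 71.71], [-173.87, 95.51], [-174.79, -0.11], [-173.66, 173.66]. Speed limits (degrees/s): [136.94, 136.94, 172.46, 180, 180, 180].

INTERFACE

Orientations are given as [roll, pitch, yaw] about the fixed x, y, z axes, in that order (R = Rz(yaw) Ry(pitch) Rx(roll)).
In Python, from plant import get_state, capture, close_job gives the robot as it stands.
- The arm moves only by the tool apply_moves, never from a script. Its argument "targets" is a list of rows, each a list of 7 numbers: the opening, from 0 (shut) to 1 (fully open), then the shift along the tool's x, y, z normalised to -1 to 1, where 1 is 1000 mm, then the turn, a rotation vector about the tool's x, y, z normalised to -1 to 1, where 1 is 90 degrees. In form: [[claw, tx, ty, tz, ax, ay, az], ...]. A call has 1 to 20 rows; each row shifts and turns the commanded pose from where the row before left it, along the tool's axes as they then stand; what a row does not reach is not made up. A row lasts 1/12 s, in which the tool goes at most 41.7 mm and 7.16 degrees, less where a joint would pass 70% of its speed; a pose out of reach is approached as far as the arm can. A call with a number of a shift or a turn outside -1 to 1 is refused whole. A call with a gripper value outside its range is refused whole. The fingers move at their own pace and stop on an object; "newtons" is the grip in N (left out, the last holds). Time passes only in rows, so rows that do not move let the fingers close. It gives the time, the measured TCP pose, the force, the opening and the grip force at its end, in the units of the state.
- get_state(): the state, without advancing time (a new reading comes with each control period).
- capture(name): name is "scene" or "top" or "wrist"; returns a dict with "frame" (480x640x3 uint8, red, green, blue), "range_z" (480x640 float32, m along the optical axis (not along the pixel's ray), 0 where there is no reading), "camera_matrix" (3x3 intrinsics, pixels), "k1" (the pictures are not rectified: a ray, as slopes to the right and down, at radius r is drawn at 1 + k1 r^2 times it, then the intrinsics apply), "T" (4x4, takes a point from camera to world coordinates). Camera axes: x right, y down, z forward; pixel columns grow to the right and rows downward; lengths in m; the calibration is good to about 2 mm. A picture is of the moment at which its call begins.
- close_job(): hands the job in; it is judged then, once.
The state is a dict: "time_s": time; "joints": joint angles; "qd": joint speeds; "joint_torque": joint torques, N m; "tcp_pos": TCP position; "eef_rot": TCP orientation; "contact_force": force on the tool from outside, world axes, zero at the start; "moment": the same for the moment, N m; "gripper_width": finger opening in m; "gripper_force": force on a finger pad.
Only numpy, scipy, OpenCV 4.12 (cv2) and the standard library are available. Lean on these libraries where they do the work, as an engineer would, in place of code of your own. Each camera call takes 0.05 s, during which the arm holds its last target. There are 200 camera calls.

TASK

Take the blue-banded aluminium coupling sleeve from the steel parts tray and slide it, brass-ringed end down, onto the upright spindle of the white stirrer drive, pressing it down against the sprung ring and past the sprung balls until they click into its groove, then let go: it must stay down by itself. Go gently by feel, as the depth of the click is not known and pressing the sleeve on the drive with more than 25 N, jolts included, damages it; about 15 N is enough. Then push the red-knobbed engage lever fully over to its far side, and leave the other things in the parts tray where they are.

Things in the scene. Friction and masses are not known exactly. Their poses are not given: they have to be found in the camera images.
- sleeve: the coupling sleeve: an aluminium tube 100 mm tall, 36 mm outside diameter, through-bore 23 mm, about 0.14 kg, with a blue band 64 to 98 mm above its underside and a thin brass ring 4 to 8 mm above it; stands upright in the tray, brass ring down. Origin: centre of its underside, z up along the bore. In the bore, 11.5 to 21.5 mm above the underside, runs a groove for the detent balls
- sleeve_top (a point): centre of the sleeve's upper end, 100 mm above its underside
- drive: the stirrer drive: white housing 170 x 270 x 50 mm (x, y, z), fixed to the counter. Origin: centre of its underside; its x axis points to its far side (away from the robot, with some yaw). On its top stand the spindle, 55 mm from the origin along +y, and the lever, 75 mm along -y
- spindle_top (a point): centre of the tapered top end of the upright steel spindle, 114 mm above the housing top (164 mm above the counter); the spindle is 20 mm in diameter, its last 10 mm taper to 10 mm. The part of it in the guard cup bears the hidden detent
- engage (a joint): angle of the engage lever: 0 = leaning to the near side, 1.0 rad = fully over to the far side (drive's +x); it stays where it is left and moves with about 1 N at the knob
- engage_tip (a point): centre of the lever's red ball knob, 26 mm in diameter, at the end of a 10 mm thick steel rod; the rod pivots 80 mm below it about the drive's y axis, 22 mm above the housing top
- tray: the steel parts tray, 170 x 290 x 18 mm (x, y, z), floor and walls 4 mm thick, fixed; origin: centre of its underside. Sleeve, spacer and jar stand in it in a row along its y, about 95 mm apart, in any order
- spacer: a black plastic spacer ring, 48 mm diameter, 45 mm tall, in the tray; leave it. Origin: centre of its underside
- jar: a small amber jar with a brass cap, 52 mm diameter, 75 mm tall, in the tray; leave it. Origin: centre of its underside
- cup_rim (a point): on the spindle's axis, at the rim of the guard cup round its foot: 54 mm above the housing top, 44 mm inside and 52 mm outside diameter. In the cup, 2 mm below the rim, an orange sprung ring pushes the sleeve back up (about 3 N at first, 4 N fully down): an unclicked sleeve pops up again, its underside 40 mm or more above the housing top
- housing_top (a point): where the spindle's axis meets the housing top. In the cup are a hard shoulder, unseen and set anywhere from 4 to 32 mm above this point, and two sprung balls 16.5 mm above the shoulder. The push peaks at 8 to 13 N (ring included) as the foot rides over the balls, falls to 3 to 5 N, and 14 to 17 mm lower they snap into the groove; 1 to 2 mm farther the shoulder stops it hard

How it is judged:
By the outcome, as a careful person would: the job done as asked, in the order asked, and still so for the second after the job is handed in, with the robot touching nothing.
It also fails if it takes over 59 s, if anything falls off the work surface, if the arm or the gripper's body presses on something with over 40 N, if the wrist force passes 120 N, or if a joint passes its speed limit or range.

## Working session

There is one attempt and no reset: what is moved stays moved. The work goes in short steps, Python scripts to look and compute and a tool call to move; the robot and the scene stay as the last step left them, time stands still between calls to the robot, and variables do not carry over. Pictures are saved under pics/ and viewed, at most 10 in all, crops included, and the job is handed in when it is done.

Besides the shell and the picture viewer there is one more tool, called after "Call:" in YAML: its name, and indented under it one key for each argument. apply_moves: Moves the arm, as the interface text tells. Scaled input: -1 to 1 covers 1000 mm each way for a shift and 90 degrees each way for a turn. Its arguments: {"type":"object","properties":{"targets":{"type":"array","items":{"type":"array","items":{"type":"number"}}},"newtons":{"type":"number"}},"required":["targets"]}

```bash
mkdir -p pics; ls
cat > h.py <<'E'
import numpy as np, cv2
from plant import get_state, capture, close_job
def cloud(c):
    K=c["camera_matrix"];h,w=c["range_z"].shape
    u,v=np.meshgrid(np.arange(w),np.arange(h))
    x=rays(c,np.stack([u,v],-1).reshape(-1,2)).reshape(h,w,3)
    T=c["T"]; P=(x*c["range_z"][...,None])@T[:3,:3].T+T[:3,3]
    P[c["range_z"]<=0]=np.nan
    return P
def rays(c,uv):
    uv=np.asarray(uv,float).reshape(-1,1,2)
    n=cv2.undistortPoints(uv,np.array(c["camera_matrix"],float),np.array([c["k1"],0,0,0,0.]))[:,0]
    return np.c_[n,np.ones(len(n))]
def onplane(c,uv,z):
    T=c["T"];d=rays(c,uv)@T[:3,:3].T;o=T[:3,3]
    return o+d*((z-o[2])/d[:,2])[:,None]
E
python3 - <<'E'
from h import *
import pickle
for n in("scene","top"):
    c=capture(n);cv2.imwrite(f"pics/{n}0.png",c["frame"][...,::-1]);pickle.dump(c,open(n+"0.pkl","wb"))
    print(n,c["k1"],np.round(c["T"],3).tolist())
print(get_state())
E
```

```text
pics
scene -0.06659348785109219 [[0.529, 0.696, -0.484, 0.925], [0.848, -0.446, 0.286, -0.275], [-0.017, -0.562, -0.827, 0.792], [0.0, 0.0, 0.0, 1.0]]
top -0.20106218724068403 [[0.018, -0.995, 0.101, 0.427], [-1.0, -0.02, -0.016, -0.025], [0.018, -0.101, -0.995, 1.309], [0.0, 0.0, 0.0, 1.0]]
{'time_s': 0.1, 'joints': array([ 7.98758454e+01,  2.05866329e+01,  6.39007569e-01, -1.76919882e-02,
       -7.01348503e+01, -1.65051801e+01]), 'qd': array([ 0.06194468, -0.17147143,  0.04962258,  0.11941193, -0.02566845,
       -0.0870045 ]), 'joint_torque': array([-1.32671536e-03, -5.84167349e+01,  2.93748307e+01,  7.01542631e+00,
        1.01389736e-02, -5.25039673e-05]), 'tcp_pos': array([0.302404  , 0.60301817, 0.24472425]), 'eef_rot': array([ 1.79916197e+02, -7.48645497e-03, -2.66353531e+01]), 'contact_force': array([-0.00290683, -0.90127465,  0.12683042]), 'moment': array([-0.00400978, -0.02641873,  0.00263947]), 'gripper_force': 0.0, 'gripper_width': 0.0875650794555094}
```

View pics/scene0.png

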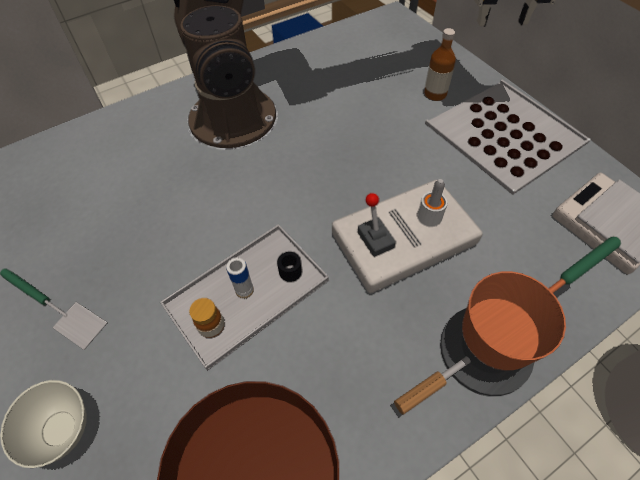

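View pics/top0.png

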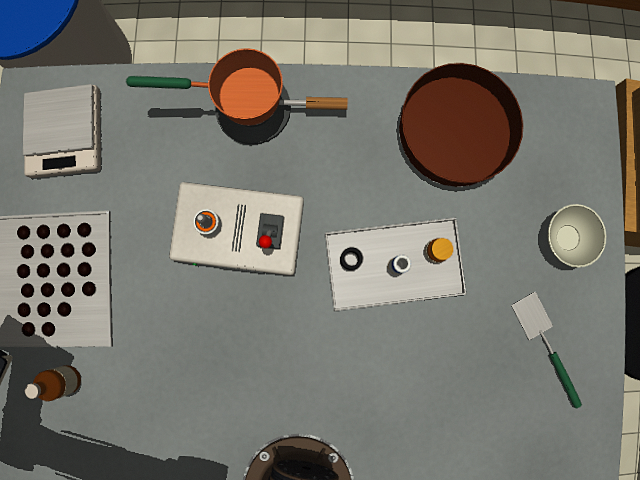

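The scene view shows the sleeve's top at about (237,265), between the jar (205,315) and the spacer (289,266), with the spindle top at (438,183) and the knob at (372,200). In the top view the sleeve is at (401,264), the spindle at (207,222) and the knob at (265,241).

```bash
cat > m.py <<'E'
from h import *
import pickle
for n in("top","scene"):
    c=pickle.load(open(n+"0.pkl","rb"));P=cloud(c);X,Y,Z=P[...,0],P[...,1],P[...,2]
    f=c["frame"].astype(int);hsv=cv2.cvtColor(c["frame"],cv2.COLOR_RGB2HSV)
    def rep(name,m):
        q=P[m]
        if len(q)==0: print(n,name,"none");return
        v,u=np.nonzero(m);print(n,name,len(q),"uv",u.mean().round(1),v.mean().round(1),"min",q.min(0).round(4),"max",q.max(0).round(4),"med",np.median(q,0).round(4))
    box=lambda x,y,r:(abs(X-x)<r)&(abs(Y-y)<r)
    g={"top":[(401,264),(207,222),(265,241)],"scene":[(237,265),(438,183),(372,200)]}[n]
    s=onplane(c,g[0],.104)[0];print(n,"guess sleeve",s,"spin",onplane(c,g[1],.164)[0],"knob",onplane(c,g[2],.14)[0])
    rep("sleevetop",box(s[0],s[1],.03)&(Z>.094))
    s=onplane(c,g[1],.164)[0];rep("spintop",box(s[0],s[1],.03)&(Z>.156)); rep("spin",box(s[0],s[1],.03)&(Z>.115)); rep("cuprim",box(s[0],s[1],.045)&(Z>.098)&(Z<.11))
    s=onplane(c,g[2],.14)[0]
    red=((hsv[...,0]<6)|(hsv[...,0]>174))&(hsv[...,1]>180)&(hsv[...,2]>90)
    rep("knob",red&box(s[0],s[1],.05)&(Z>.07))
    hm=(abs(Z-.05)<.006)&(abs(X-.55)<.25)&(Y>-.05 if False else abs(Y-onplane(c,g[1],.05)[0][1])<.3)
    k,l,st,ce=cv2.connectedComponentsWithStats(hm.astype(np.uint8)); i=1+np.argmax(st[1:,4])
    m=l==i;rep("housing",m);print(cv2.minAreaRect(P[m][:,:2].astype(np.float32)))
E
python3 m.py
```

```text
top guess sleeve [ 0.49213793 -0.20061621  0.104     ] spin [0.56235825 0.1824011  0.164     ] knob [0.53006795 0.07117982 0.14      ]
top sleevetop 160 uv 400.9 263.3 min [ 0.476  -0.2197  0.094 ] max [ 0.5106 -0.1836  0.1077] med [ 0.4941 -0.1989  0.1027]
top spintop 71 uv 200.5 217.8 min [0.5625 0.1879 0.1562] max [0.5806 0.2051 0.1678] med [0.5704 0.1962 0.1604]
top spin 125 uv 202.4 219.2 min [0.5607 0.1862 0.1158] max [0.5806 0.2064 0.1678] med [0.5686 0.1932 0.1566]
top cuprim 267 uv 206.0 222.2 min [0.5447 0.1722 0.0982] max [0.5967 0.223  0.1095] med [0.5659 0.1933 0.1026]
top knob 129 uv 264.8 241.1 min [0.5172 0.0586 0.0745] max [0.5478 0.0872 0.1617] med [0.5284 0.07   0.1557]
top housing 8195 uv 235.1 228.0 min [0.4697 0.0007 0.044 ] max [0.6623 0.2828 0.056 ] med [0.5623 0.1433 0.0497]
((0.5653618574142456, 0.1414971798658371), (0.2697107493877411, 0.16926565766334534), 83.88788604736328)
scene guess sleeve [ 0.48988973 -0.20047662  0.104     ] spin [0.56967372 0.18977807 0.164     ] knob [0.52135307 0.07433174 0.14      ]
scene sleevetop 249 uv 236.1 267.1 min [ 0.4726 -0.2211  0.0943] max [ 0.5079 -0.1857  0.1084] med [ 0.4938 -0.2038  0.1039]
scene spintop 64 uv 439.4 183.0 min [0.5613 0.1865 0.1567] max [0.5767 0.2033 0.1675] med [0.5698 0.1932 0.162 ]
scene spin 220 uv 437.3 190.1 min [0.5587 0.1858 0.1159] max [0.5786 0.2042 0.1675] med [0.5725 0.1907 0.1457]
scene cuprim 315 uv 433.0 203.6 min [0.5423 0.1688 0.0981] max [0.5939 0.2225 0.1093] med [0.5738 0.1886 0.1032]
scene knob 117 uv 371.7 199.1 min [0.5161 0.0576 0.1474] max [0.5388 0.0792 0.1609] med [0.5296 0.0666 0.1561]
scene housing 6753 uv 405.7 233.9 min [0.4673 0.0007 0.044 ] max [0.6587 0.279  0.056 ] med [0.5875 0.1328 0.0506]
((0.5634702444076538, 0.14118263125419617), (0.26993635296821594, 0.16947665810585022), 84.30573272705078)
```

Call:
apply_moves:
  targets:
    - [1,0,0,0,0,0,0.0704]
    - [1,0,0,0,0,0,0.0704]
    - [1,0,0,0,0,0,0.0704]
    - [1,0,0,0,0,0,0.0704]
    - [1,0,0,0,0,0,0.0704]
    - [1,0,0,0,0,0,0.0704]
    - [1,0,0,0,0,0,0.0704]
    - [1,0,0,0,0,0,0.0704]
    - [1,0,0,0,0,0,0.0704]
    - [1,0,0,0,0,0,0.0704]
    - [1,0.02,-0.005,0,0,0,0]
    - [1,0.035,-0.008,0,0,0,0]
    - [1,0.035,-0.008,0,0,0,0]
    - [1,0.035,-0.008,0,0,0,0]
    - [1,0.035,-0.008,0,0,0,0]
    - [1,0.035,-0.008,0,0,0,0]
    - [1,0.035,-0.008,0,0,0,0]
    - [1,0.035,-0.008,0,0,0,0]
    - [1,0.035,-0.008,0,0,0,0]
    - [1,0.035,-0.008,0,0,0,0]

```text
time_s: 1.77
tcp_pos: [0.3794, 0.2665, 0.2454]
eef_rot: [180.0, -0.0, -90.0]
contact_force: [1.3, -0.3, -0.7]
gripper_width: 0.0877
gripper_force: 0.0
```

Call:
apply_moves:
  targets:
    - [1,0.035,-0.008,0,0,0,0]
    - [1,0.035,-0.008,0,0,0,0]
    - [1,0.035,-0.008,0,0,0,0]
    - [1,0.035,-0.008,0,0,0,0]
    - [1,0.035,-0.008,0,0,0,0]
    - [1,0.035,-0.008,0,0,0,0]
    - [1,0.035,-0.008,0,0,0,0]
    - [1,0.035,-0.008,0,0,0,0]
    - [1,0.035,-0.008,0,0,0,0]
    - [1,0.035,-0.008,0,0,0,0]
    - [1,0.035,-0.008,0,0,0,0]
    - [1,0.035,-0.008,0,0,0,0]
    - [1,0.02,-0.008,0,0,0,0]
    - [1,0,0,0,0,0,0]
    - [1,0,0,0,0,0,0]

```text
time_s: 3.02
tcp_pos: [0.4834, -0.1727, 0.2447]
eef_rot: [179.9, 0.0, -90.2]
contact_force: [-0.9, 0.5, -0.3]
gripper_width: 0.0874
gripper_force: 0.0
```

Run:
```python
from h import *
import pickle
c=capture("wrist");cv2.imwrite("pics/w1.png",c["frame"][...,::-1]);pickle.dump(c,open("w1.pkl","wb"))
s=get_state();print(s["tcp_pos"],s["eef_rot"],s["joints"],s["contact_force"]);print(np.round(c["T"],3))
P=cloud(c);Z=P[...,2];m=(Z>.095)&(Z<.112)&(abs(P[...,0]-.492)<.03)&(abs(P[...,1]+.2025)<.03)
print(m.sum(),P[m].min(0),P[m].max(0))
```

```text
[ 0.48326701 -0.17189942  0.24496241] [ 1.79930026e+02  1.48024959e-02 -9.00809751e+01] [ 2.36421027e+00  5.25329309e+00 -1.94585842e+01 -1.95553361e-02
 -6.53574030e+01 -2.43701183e+00] [-0.0858603   0.23167873 -0.8149617 ]
[[-1.     0.004 -0.001  0.481]
 [ 0.003  0.95   0.311 -0.259]
 [ 0.002  0.311 -0.95   0.383]
 [ 0.     0.     0.     1.   ]]
1007 [ 0.47084096 -0.22294816  0.09514304] [ 0.5059357  -0.18711846  0.10515462]
```

View pics/w1.png

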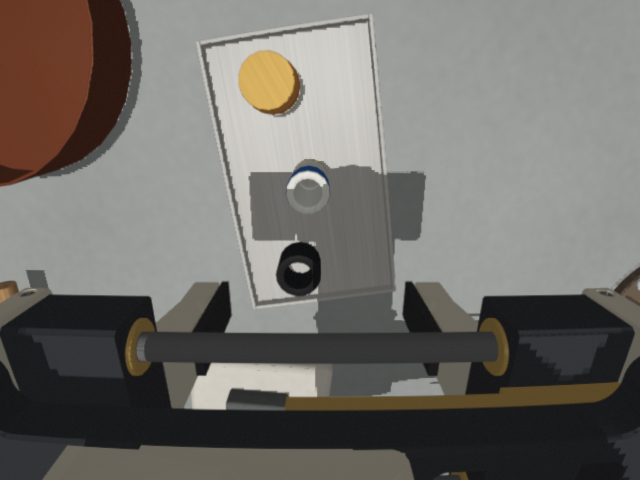

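The wrist view shows the sleeve's top ring at (308,190), with the spacer nearer at (299,269) and the jar farther off at (268,82). The fingers close across the row, so both neighbours are clear.

Call:
apply_moves:
  targets:
    - [1,0.016,-0.004,0,0,0,0]
    - [1,0.0156,-0.0032,0,0,0,0]
    - [1,0,0,0.02,0,0,0]
    - [1,0,0,0.03,0,0,0]
    - [1,0,0,0.03,0,0,0]
    - [1,0,0,0.03,0,0,0]
    - [1,0,0,0.025,0,0,0]
    - [1,0,0,0.015,0,0,0]
    - [1,0,0,0.009,0,0,0]
    - [1,0,0,0,0,0,0]
    - [1,0,0,0,0,0,0]

```text
time_s: 3.98
tcp_pos: [0.4912, -0.2026, 0.087]
eef_rot: [-180.0, -0.0, -89.9]
contact_force: [0.7, 0.4, 0.1]
gripper_width: 0.0876
gripper_force: 0.0
```

Call:
apply_moves:
  targets:
    - [0.3,0,0,0,0,0,0]
    - [0.3,0,0,0,0,0,0]
    - [0.3,0,0,0,0,0,0]
    - [0.3,0,0,0,0,0,0]
    - [0.3,0,0,0,0,0,0]
    - [0.3,0,0,0,0,0,0]
    - [0.3,0,0,0,0,0,0]
    - [0.3,0,0,0,0,0,0]
    - [0.3,0,0,0,0,0,0]
    - [0.3,0,0,0,0,0,0]
  newtons: 30

```text
time_s: 4.82
tcp_pos: [0.4909, -0.2032, 0.0865]
eef_rot: [180.0, -0.0, -90.0]
contact_force: [0.5, -0.4, 0.7]
gripper_width: 0.0363
gripper_force: 30.0
```

Call:
apply_moves:
  targets:
    - [0.3,0,0,-0.01,0,0,0]
    - [0.3,0,0,-0.02,0,0,0]
    - [0.3,0,0,-0.03,0,0,0]
    - [0.3,0,0,-0.03,0,0,0]
    - [0.3,0,0,-0.03,0,0,0]
    - [0.3,0,0,-0.03,0,0,0]
    - [0.3,0,0,-0.03,0,0,0]
    - [0.3,0,0,-0.02,0,0,0]
    - [0.3,-0.015,-0.004,0,0,0,0]
    - [0.3,-0.03,-0.006,0,0,0,0]
    - [0.3,-0.03,-0.006,0,0,0,0]
    - [0.3,-0.03,-0.006,0,0,0,0]
    - [0.3,-0.03,-0.006,0,0,0,0]
    - [0.3,-0.03,-0.006,0,0,0,0]
    - [0.3,-0.03,-0.006,0,0,0,0]
    - [0.3,-0.03,-0.006,0,0,0,0]
    - [0.3,-0.03,-0.006,0,0,0,0]
    - [0.3,-0.03,-0.006,0,0,0,0]
    - [0.3,-0.03,-0.006,0,0,0,0]
    - [0.3,-0.03,-0.006,0,0,0,0]
  newtons: 40

```text
time_s: 6.48
tcp_pos: [0.5606, 0.1432, 0.2872]
eef_rot: [-180.0, 0.0, -90.0]
contact_force: [-0.1, 0.5, -1.4]
gripper_width: 0.0359
gripper_force: 40.0
```

Call:
apply_moves:
  targets:
    - [0.3,-0.03,-0.005,0,0,0,0]
    - [0.3,-0.03,-0.004,0,0,0,0]
    - [0.3,-0.03,0,0,0,0,0]
    - [0.3,-0.02,0,0,0,0,0]
    - [0.3,0,0,0,0,0,0]
    - [0.3,0,0,0,0,0,0]
    - [0.3,0,0,0,0,0,0]

```text
time_s: 7.07
tcp_pos: [0.5695, 0.2514, 0.2867]
eef_rot: [180.0, -0.0, -90.0]
contact_force: [-0.5, 0.1, -1.3]
gripper_width: 0.0359
gripper_force: 40.0
```

Run:
```python
from h import *
import pickle
s=get_state();print(s["tcp_pos"],s["eef_rot"],s["contact_force"],s["gripper_width"])
ims=[]
for n in("wrist","scene"):
    c=capture(n);pickle.dump(c,open(n+"2.pkl","wb"));ims.append(c["frame"][...,::-1])
a=ims[0];cv2.imwrite("pics/w2.png",a)
b=cv2.resize(ims[1][60:260,330:596],None,fx=3,fy=3);cv2.imwrite("pics/s2.png",b)
c=pickle.load(open("wrist2.pkl","rb"))
P=cloud(c);Z=P[...,2]
def ext(m): print(m.sum(),P[m].min(0).round(4),P[m].max(0).round(4),P[m].mean(0).round(4))
b=(abs(P[...,0]-.57)<.04)&(abs(P[...,1]-.196)<.04)
ext(b&(Z>.156)&(Z<.17));ext(b&(Z>.098)&(Z<.11));ext(b&(Z>.12)&(Z<.17))
```

```text
[0.56951757 0.25144189 0.28673073] [ 1.79977066e+02 -1.85595096e-02 -8.99750542e+01] [-0.51354311  0.07867796 -1.30736799] 0.035941023951629805
382 [0.558 0.187 0.156] [0.5739 0.2036 0.1654] [0.5658 0.1948 0.1607]
1443 [0.5406 0.1696 0.0981] [0.5915 0.2206 0.1095] [0.5659 0.194  0.1019]
582 [0.5563 0.1854 0.1203] [0.5757 0.2049 0.1654] [0.566  0.1939 0.1568]
```

View pics/w2.png

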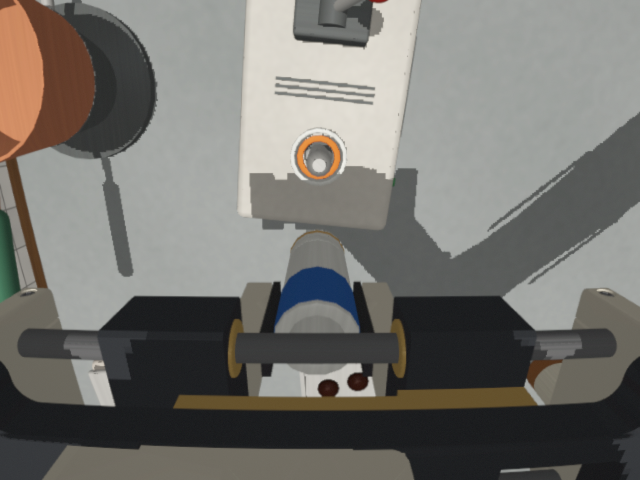

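View pics/s2.png

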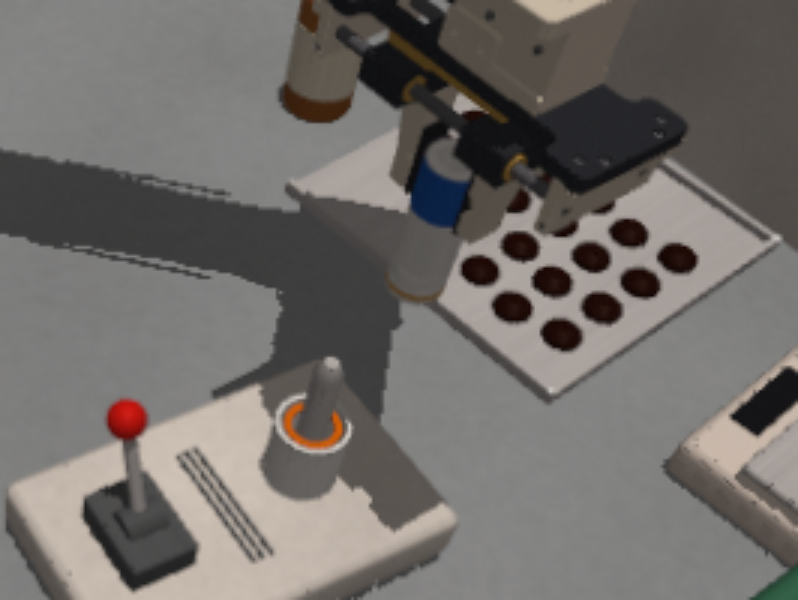

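The wrist view shows the held sleeve at about (318,290), with its foot's near edge at row 232, and the spindle top at (319,163) in the orange ring. The scene crop shows the sleeve upright with the brass ring down. Next I'll measure both in the same frames.

```bash
cat > fit.py <<'E'
from h import *
import pickle,sys
from scipy.optimize import least_squares
def cyl(Q,r,g):
    f=lambda p:np.hypot(Q[:,0]-p[0]-p[2]*(Q[:,2]-g[2]),Q[:,1]-p[1]-p[3]*(Q[:,2]-g[2]))-r
    s=least_squares(f,[g[0],g[1],0,0],loss="soft_l1",f_scale=.001)
    return s.x.round(4),(np.sqrt(np.mean(s.fun**2))*1000).round(2),len(Q)
def run(tag,tcp):
    for n in("wrist","scene"):
        c=pickle.load(open(n+tag+".pkl","rb"));P=cloud(c).reshape(-1,3)
        hsv=cv2.cvtColor(c["frame"],cv2.COLOR_RGB2HSV).reshape(-1,3)
        zf=tcp[2]-.0825
        b=(np.hypot(P[:,0]-tcp[0],P[:,1]-tcp[1])<.025)&(P[:,2]>zf+.012)&(P[:,2]<zf+.060)
        print(n,"sleeve",cyl(P[b],.018,[tcp[0],tcp[1],zf]))
        l=(np.hypot(P[:,0]-tcp[0],P[:,1]-tcp[1])<.025)&(P[:,2]<zf+.03)&(P[:,2]>zf-.015);print(" foot z",np.percentile(P[l][:,2],[0,.5,2,5]).round(4))
        b=(np.hypot(P[:,0]-.568,P[:,1]-.195)<.016)&(P[:,2]>.112)&(P[:,2]<.152)
        print(n,"spindle",cyl(P[b],.010,[.568,.195,.154]))
        b=(np.hypot(P[:,0]-.568,P[:,1]-.195)<.035)&(P[:,2]>.060)&(P[:,2]<.1)&(np.hypot(P[:,0]-.568,P[:,1]-.195)>.023)
        print(n,"cup",cyl(P[b],.026,[.568,.195,.104]))
if __name__=="__main__": run(sys.argv[1],np.array(eval(sys.argv[2])))
E
python3 fit.py 2 "[.5695,.2514,.2867]"
```

```text
wrist sleeve (array([ 0.5673,  0.2503,  0.0025, -0.0015]), np.float64(0.33), 1650)
 foot z [0.2041 0.2049 0.2057 0.2079]
wrist spindle (array([ 0.5658,  0.1956, -0.0016,  0.0014]), np.float64(0.11), 70)
wrist cup (array([ 0.5699,  0.1928, -0.0068, -0.0717]), np.float64(0.53), 108)
scene sleeve (array([ 0.5683,  0.2514,  0.026 , -0.0124]), np.float64(0.92), 420)
 foot z [0.2062 0.2064 0.2068 0.2081]
scene spindle (array([ 0.5673,  0.1969, -0.0041,  0.0145]), np.float64(0.82), 145)
scene cup (array([ 0.5671,  0.1963, -0.0085,  0.004 ]), np.float64(1.08), 322)
```

Call:
apply_moves:
  targets:
    - [0.3,0.015,0.0013,0,0,0,0]
    - [0.3,0.02,0,0,0,0,0]
    - [0.3,0.015,0,0,0,0,0]
    - [0.3,0.0046,0,0,0,0,0]
    - [0.3,0,0,0.01,0,0,0]
    - [0.3,0,0,0.015,0,0,0]
    - [0.3,0,0,0.01,0,0,0]
    - [0.3,0,0,0,0,0,0]
    - [0.3,0,0,0,0,0,0]
    - [0.3,0,0,0,0,0,0]

```text
time_s: 8.0
tcp_pos: [0.5689, 0.1975, 0.2519]
eef_rot: [-180.0, -0.0, -90.0]
contact_force: [-0.2, 0.4, -2.1]
gripper_width: 0.036
gripper_force: 40.0
```

Run:
```python
from h import *
import pickle,fit
s=get_state();print(s["tcp_pos"],s["contact_force"])
for n in("wrist","scene"):
    c=capture(n);pickle.dump(c,open(n+"3.pkl","wb"))
cv2.imwrite("pics/s3.png",cv2.resize(c["frame"][60:260,330:596,::-1],None,fx=3,fy=3))
fit.run("3",s["tcp_pos"])
```

```text
[0.56887236 0.19753165 0.25186618] [-0.1549405   0.35642102 -2.08359966]
wrist sleeve (array([ 0.5667,  0.1965,  0.0019, -0.0017]), np.float64(0.42), 1662)
 foot z [0.1691 0.1695 0.1704 0.1733]
wrist spindle (array([ 0.566 ,  0.1957,  0.0012, -0.0017]), np.float64(0.2), 247)
wrist cup (array([ 0.567 ,  0.1957,  0.0207, -0.0015]), np.float64(1.38), 453)
scene sleeve (array([0.568 , 0.1975, 0.0088, 0.0129]), np.float64(0.84), 379)
 foot z [0.1546 0.1546 0.155  0.1563]
scene spindle (array([ 0.5672,  0.1973, -0.0056,  0.0316]), np.float64(0.79), 143)
scene cup (array([ 0.5676,  0.1961,  0.0065, -0.0016]), np.float64(0.98), 324)
```

View pics/s3.png

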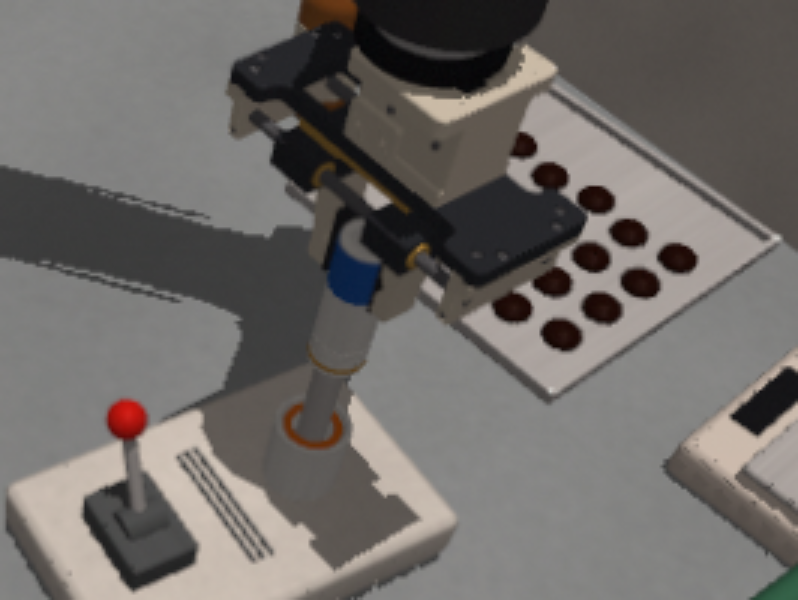

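The crop shows the sleeve's foot just above the spindle tip at about (325,370). The two are within 1 mm of being coaxial, so I'll apply a small trim and ease down.

Call:
apply_moves:
  targets:
    - [0.3,0.0005,0.0007,0,0,0,0]
    - [0.3,0,0,0.003,0,0,0]
    - [0.3,0,0,0.003,0,0,0]
    - [0.3,0,0,0.003,0,0,0]
    - [0.3,0,0,0.003,0,0,0]
    - [0.3,0,0,0,0,0,0]

```text
time_s: 8.6
tcp_pos: [0.5675, 0.1965, 0.2386]
eef_rot: [179.9, -0.0, -90.0]
contact_force: [0.5, -0.8, -1.7]
gripper_width: 0.0359
gripper_force: 40.0
```

Call:
apply_moves:
  targets:
    - [0.3,0,0,0.002,0,0,0]
    - [0.3,0,0,0.002,0,0,0]
    - [0.3,0,0,0.002,0,0,0]
    - [0.3,0,0,0.002,0,0,0]
    - [0.3,0,0,0,0,0,0]
    - [0.3,0,0,0,0,0,0]

```text
time_s: 9.1
tcp_pos: [0.5678, 0.1966, 0.2314]
eef_rot: [180.0, -0.0, -90.0]
contact_force: [-0.3, 0.6, -1.5]
gripper_width: 0.0358
gripper_force: 40.0
```

Call:
apply_moves:
  targets:
    - [0.3,0,0,0.004,0,0,0]
    - [0.3,0,0,0.005,0,0,0]
    - [0.3,0,0,0.005,0,0,0]
    - [0.3,0,0,0.005,0,0,0]
    - [0.3,0,0,0.005,0,0,0]
    - [0.3,0,0,0.005,0,0,0]
    - [0.3,0,0,0.003,0,0,0]
    - [0.3,0,0,0.003,0,0,0]
    - [0.3,0,0,0.002,0,0,0]
    - [0.3,0,0,0.001,0,0,0]
    - [0.3,0,0,0,0,0,0]
    - [0.3,0,0,0,0,0,0]

```text
time_s: 10.1
tcp_pos: [0.5679, 0.1968, 0.1937]
eef_rot: [-180.0, 0.0, -90.0]
contact_force: [-0.1, -0.3, -1.0]
gripper_width: 0.0361
gripper_force: 40.0
```

Call:
apply_moves:
  targets:
    - [0.3,0,0,0.002,0,0,0]
    - [0.3,0,0,0.002,0,0,0]
    - [0.3,0,0,0.002,0,0,0]
    - [0.3,0,0,0.001,0,0,0]
    - [0.3,0,0,0.001,0,0,0]
    - [0.3,0,0,0.001,0,0,0]
    - [0.3,0,0,0,0,0,0]
    - [0.3,0,0,0,0,0,0]

```text
time_s: 10.77
tcp_pos: [0.5679, 0.1967, 0.1846]
eef_rot: [-180.0, 0.0, -90.0]
contact_force: [0.4, 0.1, -2.2]
gripper_width: 0.0361
gripper_force: 40.0
```

Call:
apply_moves:
  targets:
    - [0.3,0,0,0.001,0,0,0]
    - [0.3,0,0,0.001,0,0,0]
    - [0.3,0,0,0,0,0,0]

```text
time_s: 11.02
tcp_pos: [0.5679, 0.1967, 0.1827]
eef_rot: [-180.0, 0.0, -90.0]
contact_force: [-1.0, -1.1, 1.9]
gripper_width: 0.0358
gripper_force: 40.0
```

Call:
apply_moves:
  targets:
    - [0.3,0,0,0.001,0,0,0]
    - [0.3,0,0,0.001,0,0,0]
    - [0.3,0,0,0,0,0,0]

```text
time_s: 11.27
tcp_pos: [0.5679, 0.1967, 0.1805]
eef_rot: [-180.0, 0.0, -90.0]
contact_force: [-0.5, 0.6, 1.6]
gripper_width: 0.0362
gripper_force: 40.0
```

Call:
apply_moves:
  targets:
    - [0.3,0,0,0.001,0,0,0]
    - [0.3,0,0,0.001,0,0,0]
    - [0.3,0,0,0,0,0,0]

```text
time_s: 11.52
tcp_pos: [0.5679, 0.1967, 0.1784]
eef_rot: [-180.0, 0.0, -90.0]
contact_force: [-0.2, 1.4, 1.3]
gripper_width: 0.0363
gripper_force: 40.0
```

Call:
apply_moves:
  targets:
    - [0.3,0,0,0.001,0,0,0]
    - [0.3,0,0,0.001,0,0,0]
    - [0.3,0,0,0,0,0,0]

```text
time_s: 11.77
tcp_pos: [0.5679, 0.1967, 0.1764]
eef_rot: [-180.0, 0.0, -90.0]
contact_force: [-0.8, 0.9, 2.7]
gripper_width: 0.036
gripper_force: 40.0
```

Call:
apply_moves:
  targets:
    - [0.3,0,0,0.001,0,0,0]
    - [0.3,0,0,0,0,0,0]

```text
time_s: 11.93
tcp_pos: [0.5679, 0.1967, 0.1754]
eef_rot: [-180.0, 0.0, -90.0]
contact_force: [-0.0, 0.4, 1.6]
gripper_width: 0.0361
gripper_force: 40.0
```

Call:
apply_moves:
  targets:
    - [0.3,0,0,0.001,0,0,0]
    - [0.3,0,0,0,0,0,0]

```text
time_s: 12.1
tcp_pos: [0.5679, 0.1967, 0.1745]
eef_rot: [-180.0, 0.0, -90.0]
contact_force: [-1.1, 0.6, 2.8]
gripper_width: 0.0361
gripper_force: 40.0
```

Call:
apply_moves:
  targets:
    - [0.3,0,0,0.001,0,0,0]
    - [0.3,0,0,0,0,0,0]

```text
time_s: 12.27
tcp_pos: [0.5679, 0.1967, 0.1734]
eef_rot: [-180.0, 0.0, -90.0]
contact_force: [0.2, 0.2, 0.8]
gripper_width: 0.0355
gripper_force: 40.0
```

Call:
apply_moves:
  targets:
    - [0.3,0,0,0.001,0,0,0]
    - [0.3,0,0,0,0,0,0]

```text
time_s: 12.43
tcp_pos: [0.5679, 0.1968, 0.1724]
eef_rot: [-180.0, 0.0, -90.0]
contact_force: [-0.0, 0.2, 1.6]
gripper_width: 0.0358
gripper_force: 40.0
```

Call:
apply_moves:
  targets:
    - [0.3,0,0,0.001,0,0,0]
    - [0.3,0,0,0,0,0,0]

```text
time_s: 12.6
tcp_pos: [0.5679, 0.1967, 0.1714]
eef_rot: [-180.0, 0.0, -90.0]
contact_force: [0.4, 0.9, 1.6]
gripper_width: 0.0362
gripper_force: 40.0
```

Call:
apply_moves:
  targets:
    - [0.3,0,0,0.001,0,0,0]
    - [0.3,0,0,0,0,0,0]

```text
time_s: 12.77
tcp_pos: [0.5679, 0.1967, 0.1704]
eef_rot: [180.0, -0.0, -90.0]
contact_force: [0.5, 0.1, 1.5]
gripper_width: 0.0359
gripper_force: 40.0
```

Call:
apply_moves:
  targets:
    - [0.3,0,0,0.001,0,0,0]
    - [0.3,0,0,0,0,0,0]

```text
time_s: 12.93
tcp_pos: [0.5679, 0.1967, 0.1695]
eef_rot: [-180.0, 0.0, -90.0]
contact_force: [-0.7, 0.5, 2.0]
gripper_width: 0.0359
gripper_force: 40.0
```

Call:
apply_moves:
  targets:
    - [0.3,0,0,0.001,0,0,0]
    - [0.3,0,0,0,0,0,0]

```text
time_s: 13.1
tcp_pos: [0.5679, 0.1967, 0.1685]
eef_rot: [-180.0, 0.0, -90.0]
contact_force: [0.1, 0.1, 2.5]
gripper_width: 0.0359
gripper_force: 40.0
```

Call:
apply_moves:
  targets:
    - [0.3,0,0,0.001,0,0,0]
    - [0.3,0,0,0,0,0,0]

```text
time_s: 13.27
tcp_pos: [0.568, 0.1967, 0.1678]
eef_rot: [-180.0, 0.0, -90.0]
contact_force: [-0.5, 1.0, 4.8]
gripper_width: 0.0359
gripper_force: 40.0
```

Call:
apply_moves:
  targets:
    - [0.3,0,0,0.001,0,0,0]
    - [0.3,0,0,0,0,0,0]

```text
time_s: 13.43
tcp_pos: [0.5682, 0.1968, 0.1673]
eef_rot: [-179.9, 0.0, -90.0]
contact_force: [-1.0, 0.0, 8.1]
gripper_width: 0.0358
gripper_force: 40.0
```

Call:
apply_moves:
  targets:
    - [0.3,0,0,0.001,0,0,0]
    - [0.3,0,0,0,0,0,0]

```text
time_s: 13.6
tcp_pos: [0.5683, 0.1968, 0.1665]
eef_rot: [-179.9, 0.0, -90.0]
contact_force: [-1.3, -0.4, 6.5]
gripper_width: 0.0357
gripper_force: 40.0
```

Call:
apply_moves:
  targets:
    - [0.3,0,0,0.0005,0,0,0]
    - [0.3,0,0,0,0,0,0]

```text
time_s: 13.77
tcp_pos: [0.5683, 0.1968, 0.1659]
eef_rot: [-179.9, 0.0, -90.0]
contact_force: [0.0, -1.0, 5.1]
gripper_width: 0.0357
gripper_force: 40.0
```

Call:
apply_moves:
  targets:
    - [0.3,0,0,0.0005,0,0,0]
    - [0.3,0,0,0,0,0,0]

```text
time_s: 13.93
tcp_pos: [0.5683, 0.1968, 0.1652]
eef_rot: [-179.9, 0.0, -90.0]
contact_force: [0.4, 0.5, 4.3]
gripper_width: 0.0356
gripper_force: 40.0
```

Call:
apply_moves:
  targets:
    - [0.3,0,0,0.0005,0,0,0]
    - [0.3,0,0,0,0,0,0]

```text
time_s: 14.1
tcp_pos: [0.5682, 0.1968, 0.1644]
eef_rot: [-179.9, 0.0, -90.0]
contact_force: [1.5, -1.1, 4.5]
gripper_width: 0.0362
gripper_force: 40.0
```

Call:
apply_moves:
  targets:
    - [0.3,0,0,0.0005,0,0,0]
    - [0.3,0,0,0,0,0,0]

```text
time_s: 14.27
tcp_pos: [0.5682, 0.1968, 0.1636]
eef_rot: [-180.0, 0.0, -90.0]
contact_force: [0.9, 0.3, 3.0]
gripper_width: 0.0363
gripper_force: 40.0
```

Call:
apply_moves:
  targets:
    - [0.3,0,0,0.001,0,0,0]
    - [0.3,0,0,0.001,0,0,0]
    - [0.3,0,0,0.001,0,0,0]
    - [0.3,0,0,0,0,0,0]

```text
time_s: 14.6
tcp_pos: [0.5678, 0.1968, 0.1602]
eef_rot: [180.0, 0.0, -90.0]
contact_force: [1.7, 0.1, 1.0]
gripper_width: 0.0357
gripper_force: 40.0
```

Call:
apply_moves:
  targets:
    - [0.3,0,0,0.001,0,0,0]
    - [0.3,0,0,0.001,0,0,0]
    - [0.3,0,0,0.001,0,0,0]
    - [0.3,0,0,0,0,0,0]

```text
time_s: 14.93
tcp_pos: [0.5677, 0.1967, 0.1572]
eef_rot: [180.0, -0.0, -90.0]
contact_force: [2.1, -0.0, 1.8]
gripper_width: 0.0357
gripper_force: 40.0
```

Call:
apply_moves:
  targets:
    - [0.3,0,0,0.001,0,0,0]
    - [0.3,0,0,0.001,0,0,0]
    - [0.3,0,0,0,0,0,0]

```text
time_s: 15.18
tcp_pos: [0.5677, 0.1967, 0.1552]
eef_rot: [180.0, -0.0, -90.0]
contact_force: [1.6, 1.4, 1.8]
gripper_width: 0.0359
gripper_force: 40.0
```

Call:
apply_moves:
  targets:
    - [0.3,0,0,0.0005,0,0,0]
    - [0.3,0,0,0.0005,0,0,0]
    - [0.3,0,0,0,0,0,0]

```text
time_s: 15.43
tcp_pos: [0.5677, 0.1967, 0.1543]
eef_rot: [180.0, -0.0, -90.0]
contact_force: [1.0, 0.6, 1.6]
gripper_width: 0.0361
gripper_force: 40.0
```

Call:
apply_moves:
  targets:
    - [0.3,0,0,0.0005,0,0,0]
    - [0.3,0,0,0,0,0,0]

```text
time_s: 15.6
tcp_pos: [0.5677, 0.1967, 0.1538]
eef_rot: [180.0, -0.0, -90.0]
contact_force: [1.7, 1.0, -0.4]
gripper_width: 0.0359
gripper_force: 40.0
```

Call:
apply_moves:
  targets:
    - [0.3,0,0,0.0005,0,0,0]
    - [0.3,0,0,0,0,0,0]

```text
time_s: 15.77
tcp_pos: [0.5677, 0.1967, 0.1532]
eef_rot: [180.0, -0.0, -90.0]
contact_force: [2.2, 1.3, -0.9]
gripper_width: 0.0358
gripper_force: 40.0
```

Call:
apply_moves:
  targets:
    - [0.3,0,0,0.0005,0,0,0]
    - [0.3,0,0,0,0,0,0]

```text
time_s: 15.93
tcp_pos: [0.5677, 0.1967, 0.1528]
eef_rot: [180.0, -0.0, -90.0]
contact_force: [2.1, 0.8, -0.4]
gripper_width: 0.0362
gripper_force: 40.0
```

Call:
apply_moves:
  targets:
    - [0.3,0,0,0.0005,0,0,0]
    - [0.3,0,0,0,0,0,0]

```text
time_s: 16.1
tcp_pos: [0.5677, 0.1967, 0.1522]
eef_rot: [180.0, -0.0, -90.0]
contact_force: [1.3, 0.7, -1.3]
gripper_width: 0.0364
gripper_force: 40.0
```

Call:
apply_moves:
  targets:
    - [0.3,0,0,0.0004,0,0,0]
    - [0.3,0,0,0,0,0,0]

```text
time_s: 16.27
tcp_pos: [0.5677, 0.1967, 0.1518]
eef_rot: [180.0, -0.0, -90.0]
contact_force: [1.2, 0.5, -2.4]
gripper_width: 0.036
gripper_force: 40.0
```

Call:
apply_moves:
  targets:
    - [0.3,0,0,0.0004,0,0,0]
    - [0.3,0,0,0,0,0,0]

```text
time_s: 16.43
tcp_pos: [0.5677, 0.1966, 0.1514]
eef_rot: [180.0, -0.0, -90.0]
contact_force: [2.4, 1.2, -3.5]
gripper_width: 0.0363
gripper_force: 40.0
```

Call:
apply_moves:
  targets:
    - [0.3,0,0,0.0004,0,0,0]
    - [0.3,0,0,0,0,0,0]

```text
time_s: 16.6
tcp_pos: [0.5676, 0.1967, 0.151]
eef_rot: [180.0, -0.0, -90.0]
contact_force: [2.0, 1.1, -3.6]
gripper_width: 0.0359
gripper_force: 40.0
```

Clear downward pull: the balls are entering the groove. I'll continue gently to the shoulder.

Call:
apply_moves:
  targets:
    - [0.3,0,0,0.0004,0,0,0]
    - [0.3,0,0,0,0,0,0]

```text
time_s: 16.77
tcp_pos: [0.5676, 0.1966, 0.1506]
eef_rot: [180.0, -0.0, -90.0]
contact_force: [2.0, -0.0, -4.2]
gripper_width: 0.036
gripper_force: 40.0
```

Call:
apply_moves:
  targets:
    - [0.3,0,0,0.0004,0,0,0]
    - [0.3,0,0,0,0,0,0]

```text
time_s: 16.93
tcp_pos: [0.5677, 0.1967, 0.1504]
eef_rot: [180.0, -0.0, -90.0]
contact_force: [2.9, 1.6, -3.9]
gripper_width: 0.036
gripper_force: 40.0
```

Call:
apply_moves:
  targets:
    - [0.3,0,0,0.0004,0,0,0]
    - [0.3,0,0,0,0,0,0]

```text
time_s: 17.1
tcp_pos: [0.5677, 0.1966, 0.1501]
eef_rot: [180.0, -0.0, -90.0]
contact_force: [1.1, 1.3, -2.8]
gripper_width: 0.0357
gripper_force: 40.0
```

Call:
apply_moves:
  targets:
    - [0.3,0,0,0.0004,0,0,0]
    - [0.3,0,0,0,0,0,0]

```text
time_s: 17.27
tcp_pos: [0.5677, 0.1967, 0.1499]
eef_rot: [180.0, -0.0, -90.0]
contact_force: [0.5, -0.1, -1.1]
gripper_width: 0.0357
gripper_force: 40.0
```

Call:
apply_moves:
  targets:
    - [0.3,0,0,0.0004,0,0,0]
    - [0.3,0,0,0,0,0,0]

```text
time_s: 17.43
tcp_pos: [0.5678, 0.1966, 0.1496]
eef_rot: [180.0, -0.0, -90.0]
contact_force: [-0.7, 0.3, 0.2]
gripper_width: 0.0361
gripper_force: 40.0
```

Call:
apply_moves:
  targets:
    - [0.3,0,0,0.0004,0,0,0]
    - [0.3,0,0,0,0,0,0]

```text
time_s: 17.6
tcp_pos: [0.5678, 0.1967, 0.1491]
eef_rot: [-180.0, -0.0, -90.0]
contact_force: [-0.3, 0.1, 2.6]
gripper_width: 0.0361
gripper_force: 40.0
```

Call:
apply_moves:
  targets:
    - [0.3,0,0,0.0004,0,0,0]
    - [0.3,0,0,0,0,0,0]

```text
time_s: 17.77
tcp_pos: [0.5678, 0.1967, 0.1487]
eef_rot: [-180.0, -0.0, -90.0]
contact_force: [-0.9, 0.7, 1.8]
gripper_width: 0.0361
gripper_force: 40.0
```

Call:
apply_moves:
  targets:
    - [0.3,0,0,0.0004,0,0,0]
    - [0.3,0,0,0,0,0,0]

```text
time_s: 17.93
tcp_pos: [0.5678, 0.1967, 0.1482]
eef_rot: [-180.0, 0.0, -90.0]
contact_force: [-0.7, 0.1, 2.1]
gripper_width: 0.036
gripper_force: 40.0
```

Call:
apply_moves:
  targets:
    - [0.3,0,0,0.0004,0,0,0]
    - [0.3,0,0,0,0,0,0]

```text
time_s: 18.1
tcp_pos: [0.5678, 0.1967, 0.1481]
eef_rot: [-180.0, -0.0, -90.0]
contact_force: [-3.3, -0.5, 4.4]
gripper_width: 0.036
gripper_force: 40.0
```

Call:
apply_moves:
  targets:
    - [0.3,0,0,0.0003,0,0,0]
    - [0.3,0,0,0,0,0,0]

```text
time_s: 18.27
tcp_pos: [0.5679, 0.1967, 0.1481]
eef_rot: [-180.0, -0.0, -90.0]
contact_force: [-3.2, 0.6, 6.6]
gripper_width: 0.0358
gripper_force: 40.0
```

Call:
apply_moves:
  targets:
    - [0.3,0,0,0.0003,0,0,0]
    - [0.3,0,0,0,0,0,0]

```text
time_s: 18.43
tcp_pos: [0.5679, 0.1967, 0.1481]
eef_rot: [-180.0, 0.0, -90.0]
contact_force: [-4.1, -0.0, 8.2]
gripper_width: 0.0361
gripper_force: 40.0
```

Shoulder reached: the TCP has stopped while the force keeps rising. I'll relax the push, then open.

Call:
apply_moves:
  targets:
    - [0.3,0,0,-0.0004,0,0,0]
    - [0.3,0,0,-0.0004,0,0,0]
    - [0.3,0,0,0,0,0,0]
    - [0.5,0,0,0,0,0,0]
    - [0.7,0,0,0,0,0,0]
    - [0.8,0,0,0,0,0,0]
    - [0.8,0,0,0,0,0,0]
    - [0.8,0,0,0,0,0,0]
    - [0.8,0,0,0,0,0,0]

```text
time_s: 19.18
tcp_pos: [0.5678, 0.1967, 0.1478]
eef_rot: [180.0, -0.0, -90.0]
contact_force: [1.1, 0.2, 0.4]
gripper_width: 0.0676
gripper_force: 0.0
```

Call:
apply_moves:
  targets:
    - [0.8,0,0,-0.005,0,0,0]
    - [0.8,0,0,-0.015,0,0,0]
    - [0.8,0,0,-0.025,0,0,0]
    - [0.8,0,0,-0.03,0,0,0]
    - [0.8,0,0,-0.03,0,0,0]
    - [0.8,0,0,-0.015,0,0,0]
    - [0.8,0,0,0,0,0,0]

```text
time_s: 19.77
tcp_pos: [0.5696, 0.1974, 0.2731]
eef_rot: [-179.6, 0.2, -90.0]
contact_force: [0.2, 1.3, -0.2]
gripper_width: 0.0701
gripper_force: 0.0
```

Run:
```python
from h import *
import pickle
s=get_state();print(s["tcp_pos"],s["contact_force"],s["gripper_width"])
c=capture("scene");pickle.dump(c,open("scene4.pkl","wb"))
cv2.imwrite("pics/s4.png",cv2.resize(c["frame"][60:260,330:596,::-1],None,fx=3,fy=3))
P=cloud(c);m=(np.hypot(P[...,0]-.569,P[...,1]-.197)<.025)&(P[...,2]<.2)&(P[...,2]>.115);print("top z",np.percentile(P[m][:,2],[50,80,90,95,99]))
hsv=cv2.cvtColor(c["frame"],cv2.COLOR_RGB2HSV);b=m&(abs(hsv[...,0].astype(int)-112)<12)&(hsv[...,1]>150);print("blue z",np.percentile(P[b][:,2],[2,98]))
```

```text
[0.56956355 0.19743803 0.27307099] [ 0.19759836  1.30331444 -0.20415667] 0.07006466183567212
top z [0.15705883 0.16690521 0.16849158 0.16925741 0.17024725]
blue z [0.13670703 0.16544776]
```

View pics/s4.png

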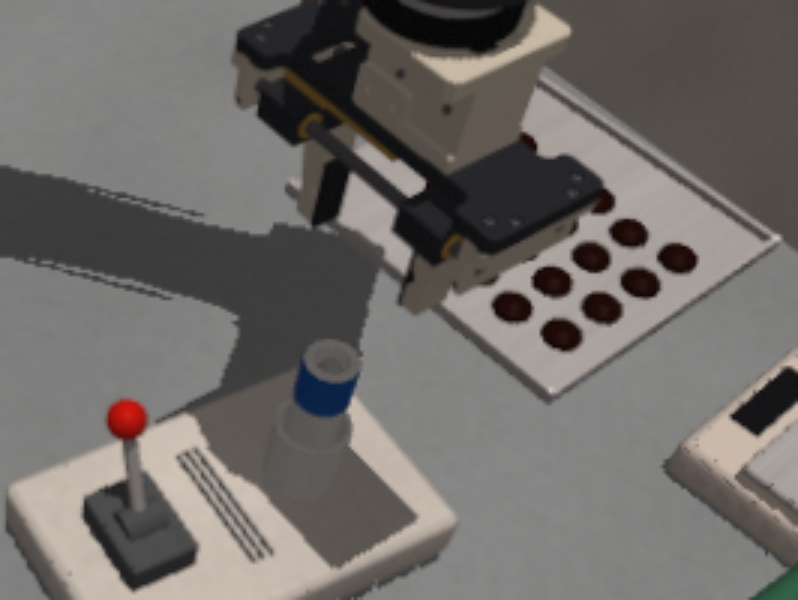

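The crop shows the sleeve staying down in the cup by itself, with its top at about (330,355). Its top height is about 0.168 m, so its foot is at 0.068 m and it is clicked in. The lever knob, at (127,420), is untouched. Next is the lever.

Call:
apply_moves:
  targets:
    - [0,0.02,0.016,0,0,0,0]
    - [0,0.03,0.025,0,0,0,0]
    - [0,0.03,0.025,0,0,0,0]
    - [0,0.03,0.025,0,0,0,0]
    - [0,0.0117,0.0086,0,0,0,0]
    - [0,0,0,0,0,0,0]
    - [0,0,0,0.02,0,0,0]
    - [0,0,0,0.03,0,0,0]
    - [0,0,0,0.03,0,0,0]
    - [0,0,0,0.03,0,0,0]
    - [0,0,0,0.016,0,0,0]
    - [0,0,0,0,0,0,0]
    - [0,0,0,0,0,0,0]
    - [0,0,0,0,0,0,0]
  newtons: 10

```text
time_s: 20.98
tcp_pos: [0.4691, 0.0755, 0.1428]
eef_rot: [-179.9, 0.0, -90.0]
contact_force: [0.2, 0.0, 0.5]
gripper_width: 0.0006
gripper_force: 0.0
```

Call:
apply_moves:
  targets:
    - [0,0.0005,-0.005,0,0,0,0]
    - [0,0.0005,-0.005,0,0,0,0]
    - [0,0.0005,-0.005,0,0,0,0]
    - [0,0.0005,-0.005,0,0,0,0]
    - [0,0.0005,-0.005,0,0,0,0]
    - [0,0.0005,-0.005,0,0,0,0]
    - [0,0.0005,-0.005,0,0,0,0]
    - [0,0.0005,-0.005,0,0,0,0]
    - [0,0.0005,-0.005,0,0,0,0]
    - [0,0.0005,-0.005,0,0,0,0]

```text
time_s: 21.82
tcp_pos: [0.5187, 0.0699, 0.1419]
eef_rot: [180.0, -0.0, -90.0]
contact_force: [-0.9, -0.7, 0.9]
gripper_width: 0.0006
gripper_force: 0.7
```

Call:
apply_moves:
  targets:
    - [0,0.0005,-0.005,0,0,0,0]
    - [0,0.0005,-0.005,0,0,0,0]
    - [0,0.0005,-0.005,0,0,0,0]
    - [0,0.0005,-0.004,0,0,0,0]
    - [0,0.0005,-0.004,0,0,0,0]
    - [0,0,0,0,0,0,0]

```text
time_s: 22.32
tcp_pos: [0.542, 0.0675, 0.1418]
eef_rot: [-180.0, -0.0, -90.0]
contact_force: [0.5, 1.3, 0.7]
gripper_width: 0.0003
gripper_force: 0.0
```

Run:
```python
from h import *
s=get_state();print(s["tcp_pos"],s["contact_force"])
c=capture("scene");P=cloud(c);hsv=cv2.cvtColor(c["frame"],cv2.COLOR_RGB2HSV)
m=((hsv[...,0]<6)|(hsv[...,0]>174))&(hsv[...,1]>180)&(abs(P[...,0]-.57)<.08)&(abs(P[...,1]-.065)<.04)&(P[...,2]>.09)
print(m.sum(),P[m].min(0),P[m].max(0))
```

```text
[0.54199588 0.06749605 0.14180686] [0.4762071  1.26131287 0.7256886 ]
50 [0.56516451 0.05215684 0.14879599] [0.58478352 0.07010539 0.16441444]
```

Call:
apply_moves:
  targets:
    - [0,0.0004,-0.004,0,0,0,0]
    - [0,0.0004,-0.004,0,0,0,0]
    - [0,0.0004,-0.004,0,0,0,0]
    - [0,0,0,0,0,0,0]

```text
time_s: 22.7
tcp_pos: [0.554, 0.0663, 0.1419]
eef_rot: [-180.0, -0.0, -90.0]
contact_force: [0.1, -0.1, 0.2]
gripper_width: 0.0004
gripper_force: 0.0
```

Call:
apply_moves:
  targets:
    - [0,0.0002,-0.002,0,0,0,0]
    - [0,0.0002,-0.002,0,0,0,0]
    - [0,0,0,0,0,0,0]

```text
time_s: 22.95
tcp_pos: [0.5575, 0.0659, 0.1419]
eef_rot: [180.0, -0.0, -90.0]
contact_force: [-1.3, -0.5, 0.5]
gripper_width: 0.0006
gripper_force: 0.1
```

Call:
apply_moves:
  targets:
    - [0,0.0002,-0.002,0,0,0,0]
    - [0,0,0,0,0,0,0]

```text
time_s: 23.12
tcp_pos: [0.5595, 0.0657, 0.142]
eef_rot: [-180.0, -0.0, -90.0]
contact_force: [-0.1, -0.3, 0.4]
gripper_width: 0.0004
gripper_force: 0.1
```

Call:
apply_moves:
  targets:
    - [0,0.0002,-0.002,0,0,0,0]
    - [0,0,0,0,0,0,0]

```text
time_s: 23.28
tcp_pos: [0.5615, 0.0655, 0.142]
eef_rot: [-180.0, -0.0, -90.0]
contact_force: [-0.9, -1.3, -0.9]
gripper_width: 0.0005
gripper_force: 0.2
```

Call:
apply_moves:
  targets:
    - [0,0.0002,-0.002,0,0,0,0]
    - [0,0,0,0,0,0,0]

```text
time_s: 23.45
tcp_pos: [0.5634, 0.0652, 0.142]
eef_rot: [180.0, -0.0, -90.0]
contact_force: [-1.0, -0.0, -0.3]
gripper_width: 0.0006
gripper_force: 0.4
```

Call:
apply_moves:
  targets:
    - [0,0.0001,-0.001,0,0,0,0]
    - [0,0,0,0,0,0,0]

```text
time_s: 23.62
tcp_pos: [0.5637, 0.0652, 0.1418]
eef_rot: [179.9, -0.0, -90.0]
contact_force: [-3.3, 1.4, 3.1]
gripper_width: 0.0005
gripper_force: 2.0
```

Call:
apply_moves:
  targets:
    - [0,0.0001,-0.001,0,0,0,0]
    - [0,0,0,0,0,0,0]

```text
time_s: 23.78
tcp_pos: [0.5639, 0.0651, 0.1418]
eef_rot: [179.9, -0.0, -90.0]
contact_force: [-7.6, 3.3, 3.8]
gripper_width: 0.0002
gripper_force: 4.2
```

Call:
apply_moves:
  targets:
    - [0,0.0001,-0.001,0,0,0,0]
    - [0,0,0,0,0,0,0]

```text
time_s: 23.95
tcp_pos: [0.5641, 0.065, 0.1417]
eef_rot: [179.8, -0.0, -90.0]
contact_force: [-11.9, 4.7, 6.4]
gripper_width: 0.0006
gripper_force: 6.2
```

The lever is on its stop. I'll back off, rise and check.

Call:
apply_moves:
  targets:
    - [0,0,0.002,0,0,0,0]
    - [0,0,0.005,0,0,0,0]
    - [0,0,0.015,0,0,0,0]
    - [0,0,0.02,0,0,0,0]
    - [0,0,0.02,0,0,0,0]
    - [0,0,0.02,0,0,0,0]
    - [0,0,0.01,0,0,0,0]
    - [0,0,0,-0.02,0,0,0]
    - [0,0,0,-0.03,0,0,0]
    - [0,0,0,-0.03,0,0,0]
    - [0,0,0,-0.03,0,0,0]
    - [0,0,0,-0.02,0,0,0]
    - [0,0,0,0,0,0,0]
    - [0,0,0,0,0,0,0]

```text
time_s: 25.12
tcp_pos: [0.4752, 0.0654, 0.2734]
eef_rot: [-179.8, 0.1, -90.0]
contact_force: [-0.3, 0.1, 0.4]
gripper_width: 0.0005
gripper_force: 0.0
```

Run:
```python
from h import *
s=get_state();print(s["tcp_pos"],s["contact_force"],s["qd"].round(1))
c=capture("scene");P=cloud(c);hsv=cv2.cvtColor(c["frame"],cv2.COLOR_RGB2HSV)
m=((hsv[...,0]<6)|(hsv[...,0]>174))&(hsv[...,1]>180)&(abs(P[...,0]-.57)<.08)&(abs(P[...,1]-.065)<.04)&(P[...,2]>.09)
print(m.sum(),P[m].min(0),P[m].max(0))
m=(np.hypot(P[...,0]-.569,P[...,1]-.197)<.025)&(P[...,2]<.2)&(P[...,2]>.115);print("top z",np.percentile(P[m][:,2],[90,95,99]))
cv2.imwrite("pics/s5.png",c["frame"][...,::-1])
```

```text
[0.47515964 0.06536691 0.27336478] [-0.25535827  0.10212929  0.35085617] [ 0.   1.5 -2.5 -0.8  0.5 -0. ]
135 [0.58393658 0.05062837 0.14136615] [0.60621349 0.07377303 0.15729906]
top z [0.16812068 0.16905484 0.16987469]
```

View pics/s5.png

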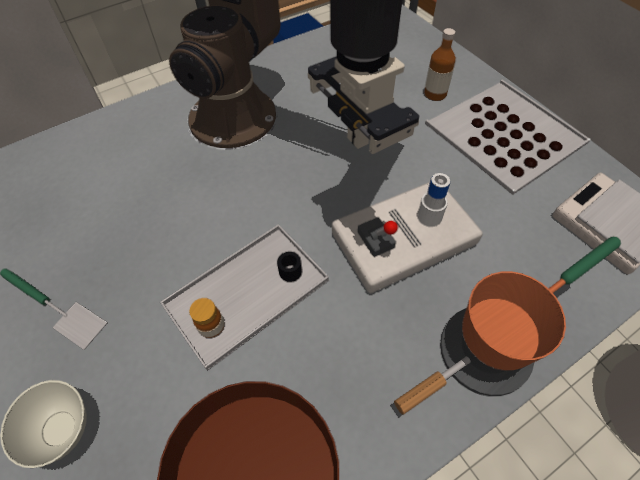

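The picture shows the sleeve seated at (438,190), the knob over to the far side at (391,227), and the spacer and jar unmoved at (289,266) and (205,315). The lever resisted a 12 N push at about +0.5 rad of lean, which fits its end stop. Handing in.

```bash
python3 -c "
from plant import *
print(close_job())"
```

```text
the job is handed in; nothing more can be done
None
```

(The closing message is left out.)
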